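# Set the viewing stand and load its carrier plate

## Robot

A 7-joint arm with a two-finger parallel gripper is mounted at the origin on the work surface. World frame = base frame: x ahead of the robot, y to its left, z up, the work surface at z = 0. Lengths are in m, angles in rad, forces in N, time in s.
With the tool pointing down it reaches from about 0.425 to 0.875 m from the base axis. Payload 9.9 kg.
Tool frame: the origin (TCP) lies midway between the tips of the shut fingers; the grasp point (between the pads) lies 19 mm behind it; y points along the fingers, z is the direction in which the jaws open and shut, and the axes are right-handed (so a half turn about y gives the same grasp; the last joint's range is limited). The gripper opens to 85 mm and grips with 20 to 120 N. Pads are 22 mm wide; open, the fingers measure 114 mm over their backs; the gripper's body (76 mm by 85 mm) begins 54 mm behind the grasp point. The pads swing forward as they close: fully open they stand 13 mm farther back than shut.
Start: joints at [-1.392, 0.576, 0.025, 1.437, -0.015, 1.129, -0.057], TCP at [0.175, 0.652, 0.231] pointing down, gripper open.
Joint ranges: [-2.76, 2.76], [-0.34, 2.15], [-1.52, 1.57], [0.19, 2.46], [-1.09, 4.23], [0.17, 1.99], [-2.82, 2.82]. Speed limits (rad/s): [2.22, 2.22, 3.01, 3.01, 3.14, 3.14, 3.14].

## Interface

Orientations are given as [roll, pitch, yaw] about the fixed x, y, z axes, in that order (R = Rz(yaw) Ry(pitch) Rx(roll)).
In Python, from plant import arm, planner, capture, camera_params, sensors gives the robot as it stands. The module is installed in compiled form; this text tells all that it offers. Calls block until the motion is done:
- arm.reach(position, orientation): joint-space move of the TCP to a pose.
- arm.movel(position, rot=None, max_speed=0.15): straight line of the TCP; rot=None keeps the orientation; max_speed is the mean speed in m/s.
- arm.move_joints(angles): joint-space move.
- arm.command_gripper(opening, effort=None): finger opening in m; effort is the grip in N (None keeps the last); returns when the fingers have stopped.
- arm.pause(seconds).
- planner.solve_ik(position, orientation): joint angles nearest the present ones, or None.
- capture(name): name is "scene" or "top" or "wrist"; returns (picture, depth): 400x640x3 uint8, blue, green, red; 400x640 float32, m along the optical axis (not along the pixel's ray), 0 where there is no reading.
- camera_params(name): a dict with "camera_matrix" (3x3 intrinsics, pixels), "rvec" (rotation vector, rad) and "tvec" (3), from world to camera coordinates, as OpenCV has them; the wrist camera has in their place "T_tool_cam" (4x4, takes a point from camera to tool coordinates, whose origin is the TCP and whose axes are the tool frame's). Camera axes: x right, y down, z forward; pixel columns grow to the right and rows downward; lengths in m; the calibration is good to about 2 mm. A picture is of the moment at which its call begins: read the wrist's pose just before it. camera_params takes no time and is no camera call.
A pose or a line that the arm cannot do raises arm.Unreachable and nothing moves.
- arm.job_done(): hands the job in, once; it reports no verdict.
Readings, each from a call of its own:
- sensors.current_t(): time.
- sensors.current_joint_pos(): joint angles.
- sensors.current_joint_velocities(): joint speeds.
- sensors.current_tau(): joint torques, N m.
- sensors.current_tcp_pos(): TCP position.
- sensors.current_tool_rot(): TCP orientation.
- sensors.current_contact_force(): force on the tool from outside, world axes, zero at the start.
- sensors.current_torque(): the same for the moment, N m.
- sensors.current_gripper_width(): finger opening in m.
Only numpy, scipy, OpenCV 4.12 (cv2) and the standard library are available. Lean on these libraries where they do the work, as an engineer would, in place of code of your own. Each camera call takes 0.05 s, during which the arm holds its last target. There are 200 camera calls.

## Task

On the sloping viewing stand, first slide the clamp collar up its bar until the collar's upper end is level with the pointer, and let go of it there. Then lay the white carrier plate whose two holes match the collar's two pins over those pins, flat down on the collar, with the collar still at the pointer. Do not shift the pointer or move the other things on the bench.

Things in the scene. Friction and masses are not known exactly. Their poses are not given: they have to be found in the camera images.
- stand: Fixed viewing stand: grey base 300 x 150 x 12 mm, two posts and a steel bar, 20 mm thick, 340 mm long, sloping 30 degrees up towards +x (away from the robot), its axis 125 mm above the origin. Origin under the base on the table; x horizontal along the bar, z up. A scale strip runs beside the bar at y +47 to +65 mm, its top 25 mm below the bar axis (square to the bar).
- collar: Aluminium clamp collar: block 100 mm long (x, along the bar uphill), 40 wide (y), 44 high (z, square to the bar, 30 degrees from vertical). Origin at its centre, on the bar axis. Slides on the bar without turning; may be gripped across its width. Stays where left; pushing it up takes about 9 N, down 5 N. Starts 40 to 175 mm below its place; travel 205 mm.
- collar_top (a point): Centre of the collar's flat top face, 22 mm from the bar axis (collar z). Axes as the collar's. Two parallel steel pins, 8 mm thick with tapered ends, stand 18 mm high on this face, along z, at x = +35 and -35 mm, y = 0.
- collar_end (a point): Point on the collar's upper (uphill) end face, at its edge on the pointer's side: collar x = +50, y = +20, z = +10 mm. Axes as the collar's.
- pointer_tip (a point): Tip of the dark steel pointer: a 4 mm thick finger reaching from the scale strip to 4 mm beside the collar's flank (y = +24 mm from the bar axis, 10 mm above it). Axes as the collar's. The collar's upper end face must be level with it along x. The pointer reaches out to y = 71 mm, tops out 10 mm under the collar's top face, and stays put unless knocked.
- plate: The plate to load: loose white plastic plate 120 x 64 x 6 mm, about 0.12 kg, lying flat, with two 12 mm through holes on its long centre line at x = +35 and -35 mm. A lifting rib stands on its middle: 40 mm long (x), 12 mm thick (y), top 36 mm above the underside. Origin at the centre of the underside; x along its length, z up. Either way round fits.
- other_plate: A similar white plate, same size and rib, for another stand: it has four 10 mm holes near its corners instead, which do not fit the pins. The two plates may lie in either place, left or right of the stand. Leave it alone. Origin at the centre of the underside.
- tip_box: Bystander: grey box of pipette tips with a clear lid, 122 x 84 x 72 mm. Origin under its centre.
- reagent_bottle: Bystander: amber bottle, 72 mm in diameter, 150 mm high. Origin under its centre.
- tube_rack: Bystander: blue tube rack 100 x 200 x 57 mm. Origin under its centre.
- dishes: Bystander: stack of two Petri dishes, 92 mm in diameter, 30 mm high. Origin under its centre.
- pipette: Bystander: hand pipette lying down, about 240 mm long, 26 mm high. Origin near its middle, on the table.
- glove_box: Bystander: cardboard glove box 120 x 240 x 80 mm. Origin under its centre.
- beaker: Bystander: glass beaker, 80 mm in diameter, 100 mm high. Origin under its centre.
There are look-alikes about, which are no part of the job. What is shaped like the plate but yellow is not meant.

How it is judged:
By the outcome, as a careful person would: the job done as asked, in the order asked, and still so for the second after the job is handed in, with the robot touching nothing.
It also fails if it takes over 64 s, if anything falls off the work surface, if the arm or the gripper's body presses on something with over 40 N, if the wrist force passes 120 N, or if a joint passes its speed limit or range.

## Working session

There is one attempt and no reset: what is moved stays moved. The work goes in short steps, each a Python script; the robot and the scene stay as the last script left them, time stands still between calls to the robot, and variables do not carry over. Pictures are saved under pics/ and viewed, on a budget of 10 in all, crops included, one or two more only if the job needs it, and the job is handed in when it is done.

```bash
mkdir -p pics; ls; cat > h.py <<'E'
import numpy as np, cv2
from scipy.spatial.transform import Rotation as Ro
from plant import arm, planner, capture, camera_params, sensors
def wpts(name, depth, pose=None):
    p=camera_params(name); K=np.array(p["camera_matrix"])
    v,u=np.mgrid[0:400,0:640]
    c=np.stack([(u-K[0,2])/K[0,0]*depth,(v-K[1,2])/K[1,1]*depth,depth],-1)
    if name=="wrist":
        T=np.array(p["T_tool_cam"]); t=c@T[:3,:3].T+T[:3,3]
        return t@pose[1].T+pose[0]
    R=cv2.Rodrigues(np.array(p["rvec"]))[0]
    return (c-np.array(p["tvec"]).ravel())@R
def pose():
    return np.array(sensors.current_tcp_pos()), Ro.from_euler('xyz',sensors.current_tool_rot()).as_matrix()
def shot(name):
    ps=pose(); im,d=capture(name); return im,d,wpts(name,d,ps)
E
python3 - <<'E'
from h import *
for n in("scene","top"):
    im,d,w=shot(n); cv2.imwrite(f"pics/{n}0.png",im); np.save(n+"0.npy",w)
print(sensors.current_tool_rot(),sensors.current_t(), camera_params("wrist"))
E
```

```text
pics
[-1.57228335e+00 -7.87641791e-05 -2.62797764e-01] 0.1 {'camera_matrix': array([[354.74421437,   0.        , 322.43381647],
       [  0.        , 354.74421437, 198.25148914],
       [  0.        ,   0.        ,   1.        ]]), 'T_tool_cam': array([[-4.06934334e-04,  9.63815477e-01,  2.66569993e-01,
        -6.71829955e-02],
       [-8.31652224e-05, -2.66570046e-01,  9.63815544e-01,
        -1.42541020e-01],
       [ 9.99999914e-01,  3.70040284e-04,  1.88632433e-04,
        -1.26493743e-03],
       [ 0.00000000e+00,  0.00000000e+00,  0.00000000e+00,
         1.00000000e+00]])}
```

View pics/top0.png

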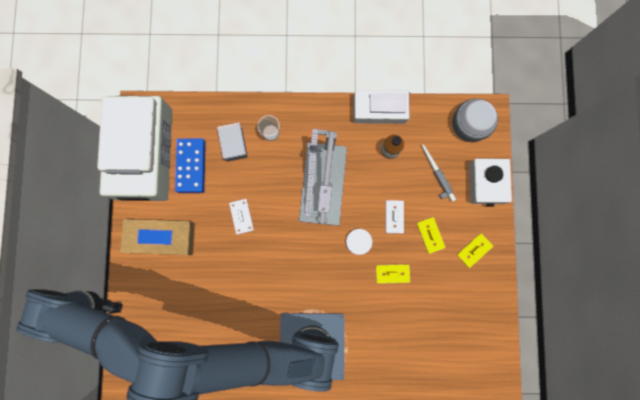

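View pics/scene0.png

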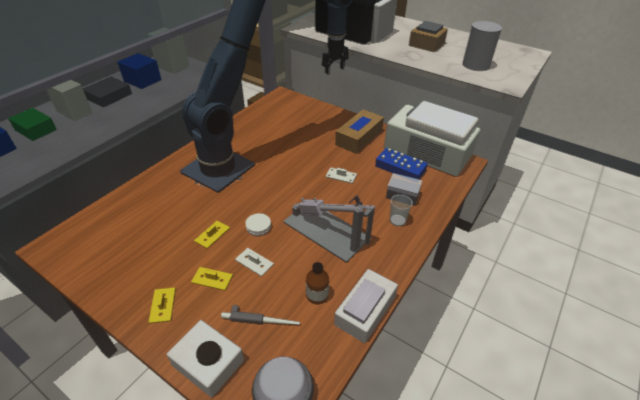

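The top view shows two white plates, at (241,216) left of the stand and (395,217) right of it. The yellow look-alikes are at (431,235), (475,250) and (393,273). The stand is at (322,180), with the collar low on the bar at about (324,197). Next I'll enlarge both plates and the stand in one picture and measure coarse positions.

```bash
python3 - <<'E'
from h import *
im=cv2.imread("pics/top0.png"); w=np.load("top0.npy")
c=lambda x0,y0,ww,hh,s:cv2.resize(im[y0:y0+hh,x0:x0+ww],None,fx=s,fy=s,interpolation=cv2.INTER_CUBIC)
a=np.vstack([c(221,194,40,44,6.0),c(375,194,40,44,6.0)]); b=c(294,122,60,106,5.0)
o=np.zeros((max(len(a),len(b)),a.shape[1]+b.shape[1],3),np.uint8); o[:len(a),:a.shape[1]]=a; o[:len(b),a.shape[1]:]=b
cv2.imwrite("pics/crop1.png",o); print(o.shape)
for n,(u,v) in dict(L=(241,216),R=(395,217),stand_ll=(302,218),stand_lr=(337,221),ur=(345,148),collar=(324,197)).items(): print(n,w[v,u].round(3))
# plates: white, low
hsv=cv2.cvtColor(im,cv2.COLOR_BGR2HSV)
for (u,v) in((241,216),(395,217)):
    m=np.zeros((400,640),bool); m[v-25:v+25,u-20:u+20]=True
    m&=(hsv[...,1]<60)&(hsv[...,2]>150)&(w[...,2]<.05)
    p=w[m]; r=cv2.minAreaRect((p[:,:2]*1000).astype(np.float32)); print(r,m.sum(),np.median(p[:,2]))
E
```

```text
(530, 540, 3)
L [0.464 0.262 0.035]
R [ 0.465 -0.301  0.034]
stand_ll [0.46  0.04  0.013]
stand_lr [ 0.449 -0.089  0.023]
ur [ 0.726 -0.119  0.013]
collar [ 0.527 -0.039  0.109]
((466.54486083984375, 267.41552734375), (122.5728759765625, 68.0010757446289), 14.614481925964355) 580 0.006088666323974883
((471.332763671875, -304.39727783203125), (65.85704803466797, 121.85721588134766), 88.8402328491211) 578 0.006237484223408441
```

View pics/crop1.png

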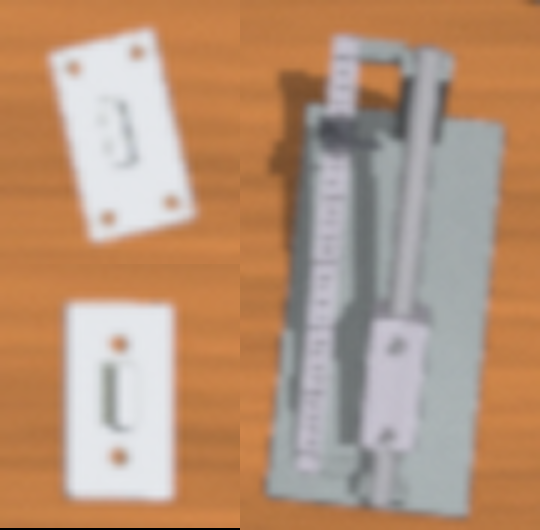

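The right plate, at (395,217), has two holes on its centre line, so it is the plate to load. The left one, at (241,216), has four corner holes and is the other plate. The collar is low on the bar and the dark pointer is at about crop (350,130). Next I'll look at the stand from close by, square to the bar.

```bash
python3 - <<'E'
from h import *
yaw=-.093
arm.reach([.45,.03,.36],[-np.pi/2,-.3,yaw])
arm.reach([.50,-.033,.29],[-np.pi/2,-np.pi/6,yaw])
arm.pause(.3)
ps=pose(); im,d,w=shot("wrist"); cv2.imwrite("pics/w1.png",im); np.save("w1.npy",w)
np.savez("w1p.npz",p=ps[0],R=ps[1]); print(ps[0],sensors.current_t())
E
```

```text
[ 0.50052242 -0.03233058  0.29067975] 3.4917
```

View pics/w1.png

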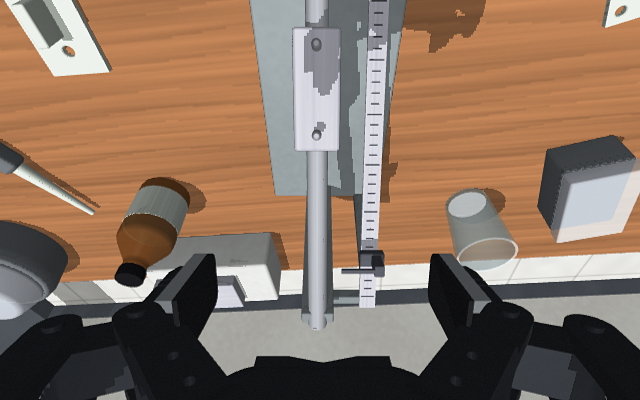

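The view shows the collar at (295–340, 28–151), its pins at (316,44) and (316,135), the bar ending at (316,328) and the pointer at (342–384, 262) with its tip near (342,271). I'll turn these into positions.

```bash
python3 - <<'E'
from h import *
w=np.load("w1.npy"); im=cv2.imread("pics/w1.png")
# bar ridge: highest pts between rows 165..310
m=np.zeros((400,640),bool); m[165:305,308:326]=True
p=w[m]; c=p.mean(0); dirs=[]
rows=[]
for v in range(165,305,4):
    q=w[v,300:335]; s=q[q[:,2]>np.nanmax(q[:,2])-.012]; rows.append(s.mean(0))
rows=np.array(rows); l=cv2.fitLine(rows.astype(np.float32),cv2.DIST_HUBER,0,.01,.01).ravel(); d=l[:3]*np.sign(l[0])
yaw=np.arctan2(d[1],d[0]); print("bar yaw",yaw,"slope",np.degrees(np.arcsin(d[2])))
# collar top face
t=w[55:125,300:334].reshape(-1,3); c=t.mean(0); U,S,V=np.linalg.svd(t-c); print("top n",V[2],"res",S[2]/len(t)**.5)
for yw in (yaw,):
    R=Ro.from_euler('xyz',[0,-np.pi/6,yw]).as_matrix()
    W=(w-c)@R
    print("c",c)
    f=lambda u,v:(W[v,u]*1000).round(1)
    top=(abs(W[...,2])<.006)&(abs(W[...,1])<.04)&(abs(W[...,0])<.1); top[:, :280]=0; top[:,350:]=0
    q=W[top]; print("top extents x",np.percentile(q[:,0],[.5,99.5]),"y",np.percentile(q[:,1],[.5,99.5]))
    pin=(W[...,2]>.010)&(W[...,2]<.03)&(abs(W[...,1])<.03)&(abs(W[...,0])<.07)
    n,lab,st,ce=cv2.connectedComponentsWithStats(pin.astype(np.uint8))
    for i in range(1,n):
        k=W[lab==i]; 
        if len(k)>8: print("pin",len(k),ce[i].round(1),k.mean(0).round(4),w[lab==i].mean(0).round(4),k[:,2].max())
    ptr=(W[...,2]>-.025)&(W[...,2]<-.006)&(W[...,1]>.02)&(W[...,1]<.08)&(W[...,0]>.06)
    n,lab,st,ce=cv2.connectedComponentsWithStats(ptr.astype(np.uint8))
    for i in range(1,n):
        k=W[lab==i]
        if len(k)>8: print("ptr",len(k),st[i],k.min(0).round(4),k.max(0).round(4),"tip",k[k[:,1]<.04].mean(0).round(4), np.percentile(k[k[:,1]<.04][:,0],[2,50,98]).round(4))
    for v in range(264,278,2): print(v,[tuple(f(u,v)) for u in (340,344,350)])
E
```

```text
bar yaw -0.0967286 slope 30.147701
top n [-0.10549961 -0.99433037  0.01330196] res 0.008164778778819267
c [ 0.51726999 -0.03995204  0.10944607]
top extents x [-0.04821149  0.0502471 ] y [-0.01996114  0.01951119]
pin 99 [315.9  43.5] [-0.0335 -0.0002  0.0153] [ 0.4808 -0.0366  0.106 ] 0.018030454876682703
pin 76 [316.  135.4] [ 0.0359 -0.0002  0.0158] [ 0.5404 -0.0424  0.1411] 0.018468403437006484
ptr 341 [341 260  44  17 341] [ 0.1652  0.0242 -0.0249] [ 0.1774  0.0671 -0.0086] tip [ 0.1716  0.0321 -0.0117] [0.1695 0.1715 0.1737]
264 [(np.float64(305.1), np.float64(40.2), np.float64(-301.1)), (np.float64(306.1), np.float64(47.8), np.float64(-303.0)), (np.float64(306.9), np.float64(59.3), np.float64(-304.7))]
266 [(np.float64(311.6), np.float64(40.5), np.float64(-305.9)), (np.float64(311.4), np.float64(48.1), np.float64(-305.5)), (np.float64(311.2), np.float64(59.4), np.float64(-305.1))]
268 [(np.float64(930.6), np.float64(113.7), np.float64(-1532.3)), (np.float64(931.2), np.float64(136.6), np.float64(-1533.7)), (np.float64(923.2), np.float64(169.3), np.float64(-1517.7))]
270 [(np.float64(946.2), np.float64(114.2), np.float64(-1538.3)), (np.float64(170.5), np.float64(27.1), np.float64(-11.8)), (np.float64(169.5), np.float64(32.8), np.float64(-9.7))]
272 [(np.float64(959.4), np.float64(114.5), np.float64(-1539.5)), (np.float64(172.4), np.float64(27.1), np.float64(-11.1)), (np.float64(172.5), np.float64(33.0), np.float64(-11.4))]
274 [(np.float64(986.3), np.float64(116.4), np.float64(-1566.9)), (np.float64(982.9), np.float64(139.3), np.float64(-1560.5)), (np.float64(983.3), np.float64(174.2), np.float64(-1561.4))]
276 [(np.float64(1002.4), np.float64(117.0), np.float64(-1573.0)), (np.float64(999.9), np.float64(140.1), np.float64(-1568.3)), (np.float64(1000.5), np.float64(175.3), np.float64(-1569.6))]
```

```bash
python3 - <<'E'
from h import *
yaw=-.0967; R=Ro.from_euler('xyz',[0,-np.pi/6,yaw]).as_matrix(); c=np.array([.51727,-.03995,.10945])
o=[-np.pi/2,-np.pi/6,yaw]
P=lambda x,y,z:c+R@np.array([x,y,z])
g=P(-.018,-.0002,-.036); e=P(-.018+.1205,-.0002,-.036)
for q in (g,e): print(planner.solve_ik(q,o))
arm.command_gripper(.062,40)
arm.reach(P(-.018,-.0002,.06),o); arm.movel(g,max_speed=.08)
arm.command_gripper(.03,40); print(sensors.current_gripper_width(),sensors.current_contact_force())
p0=pose()[0]; arm.movel(e,max_speed=.06); arm.pause(.3)
p1=pose()[0]; print((p1-p0)@R,(p1-c)@R,sensors.current_contact_force(),sensors.current_gripper_width(),sensors.current_t())
im,d,w=shot("wrist"); cv2.imwrite("pics/w2.png",im); np.save("w2.npy",w)
E
```

```text
None
[ 0.41467644  0.52174383 -0.63302439  2.18751361  1.64402368  0.3832016
 -0.13951461]Traceback (most recent call last):
  File "<stdin>", line 8, in <module>
plant.Unreachable: the arm cannot take that pose within its joint ranges
```

```bash
python3 - <<'E'
from h import *
yaw=-.0967; R=Ro.from_euler('xyz',[0,-np.pi/6,yaw]).as_matrix(); c=np.array([.51727,-.03995,.10945])
P=lambda x,y,z:c+R@np.array([x,y,z])
for flip in(0,1):
  for pd in (0,-5,-10,-15,-20,-25,-30):
    M=Ro.from_euler('xyz',[-np.pi/2,np.radians(pd),yaw])*Ro.from_euler('y',np.pi*flip)
    o=M.as_euler('xyz'); a=M.as_matrix()[:,1]
    r=[]
    for gx in(-.018,0,.01):
        G=P(gx,0,-.014); 
        for q in (G+.022*a, G-.075*a, G+.022*a+R[:,0]*.1205): r.append(planner.solve_ik(q,o))
    print(flip,pd,[0 if x is None else 1 for x in r], None if r[0] is None else np.round(r[0],2))
print(planner.solve_ik(P(.1205,0,.045),[-np.pi/2,-np.pi/6,yaw]),sensors.current_t())
E
```

```text
0 0 [1, 1, 1, 1, 1, 1, 1, 1, 1] [-0.39  0.64  0.58  2.07 -0.61  0.61  2.09]
0 -5 [1, 1, 1, 1, 1, 1, 1, 1, 1] [-0.35  0.59  0.49  2.14 -0.63  0.46  2.1 ]
0 -10 [1, 1, 1, 1, 1, 1, 1, 1, 1] [-0.29  0.55  0.38  2.21 -0.66  0.3   2.12]
0 -15 [1, 1, 1, 1, 1, 1, 1, 1, 1] [ 0.1   0.5  -0.19  2.28  0.88  0.17  0.56]
0 -20 [1, 1, 1, 1, 1, 1, 1, 1, 1] [ 0.4   0.55 -0.63  2.34  1.63  0.38 -0.2 ]
0 -25 [1, 1, 1, 1, 1, 1, 1, 1, 1] [ 0.52  0.61 -0.85  2.41  1.88  0.57 -0.45]
0 -30 [0, 0, 1, 1, 0, 1, 1, 1, 1] None
1 0 [1, 1, 1, 1, 1, 1, 1, 1, 1] [-0.65  0.89  1.13  2.08 -1.06  0.93 -0.57]
1 -5 [1, 1, 1, 1, 1, 1, 1, 1, 1] [-0.58  0.73  0.91  2.15 -1.03  0.67 -0.62]
1 -10 [1, 1, 1, 1, 1, 1, 1, 1, 1] [-0.47  0.62  0.68  2.22 -1.05  0.43 -0.63]
1 -15 [1, 1, 1, 1, 1, 1, 1, 1, 1] [ 0.1   0.5  -0.19  2.28  0.88  0.17 -2.58]
1 -20 [1, 1, 1, 0, 1, 1, 0, 1, 1] [ 0.16  0.5  -0.29  2.35  1.79  0.2   2.78]
1 -25 [1, 0, 1, 1, 1, 1, 1, 1, 1] [ 0.19  0.52 -0.35  2.42  2.27  0.32  2.29]
1 -30 [0, 0, 0, 1, 1, 0, 1, 1, 0] None
[-0.39617279  0.33310382  0.47417973  2.17979503 -0.67738595  0.17463215
  2.12983743] 3.8583
```

```bash
cat > s.py <<'E'
from h import *
yaw=-.0967; R=Ro.from_euler('xyz',[0,-np.pi/6,yaw]).as_matrix(); c=np.array([.51727,-.03995,.10945])
P=lambda x,y,z:c+R@np.array([x,y,z])
o=[-np.pi/2,np.radians(-22),yaw]; a=Ro.from_euler('xyz',o).as_matrix()[:,1]
E
python3 - <<'E'
from s import *
print(np.round(sensors.current_joint_pos(),2))
G=P(-.012,-.0002,-.014); g=G+.022*a; e=g+R[:,0]*.1205
arm.reach(G-.07*a,o); print(np.round(sensors.current_joint_pos(),2))
arm.movel(g,max_speed=.08)
arm.command_gripper(.03,40); print(sensors.current_gripper_width(),sensors.current_contact_force())
p0=pose()[0]; arm.movel(e,max_speed=.06); arm.pause(.3)
p1=pose()[0]; print((p1-p0)@R,(p1-c)@R,sensors.current_contact_force(),sensors.current_gripper_width(),sensors.current_t())
im,d,w=shot("wrist"); cv2.imwrite("pics/w2.png",im); np.save("w2.npy",w)
E
```

```text
[-0.79  0.02  0.72  2.25  0.2   0.36  1.24]
[ 0.09  0.28 -0.19  2.35  0.71  0.19  0.7 ]Traceback (most recent call last):
  File "<stdin>", line 5, in <module>
plant.Unreachable: the arm cannot follow that straight line within its joint ranges
```

```bash
sed -i 's/-22/-6/' s.py
python3 - <<'E'
from s import *
G=P(.004,-.0002,-.014); g=G+.022*a; e=g+R[:,0]*.1205
arm.reach(G-.07*a,o); print(np.round(sensors.current_joint_pos(),2))
arm.movel(g,max_speed=.08); print(np.round(sensors.current_joint_pos(),2),np.round(planner.solve_ik(e,o),2))
arm.command_gripper(.03,40); print(sensors.current_gripper_width(),sensors.current_contact_force())
p0=pose()[0]; arm.movel(e,max_speed=.06); arm.pause(.3)
p1=pose()[0]; print((p1-p0)@R,(p1-e)@R,sensors.current_contact_force(),sensors.current_gripper_width(),sensors.current_t())
im,d,w=shot("wrist"); cv2.imwrite("pics/w2.png",im); np.save("w2.npy",w)
E
```

```text
[ 0.44  0.43 -0.64  2.    0.42  0.73  1.02]
[ 0.34  0.56 -0.52  2.08  0.59  0.54  0.87] [ 0.38  0.61 -0.6   1.75  0.49  0.82  1.03]
0.03979423381051281 [-1.4197347   4.00128734  5.15508423]
[0.11706677 0.00019843 0.00011811] [-0.00282333  0.0013872   0.00063375] [-8.96783998  5.53592405  0.56701701] 0.03950886881438453 9.6583
```

View pics/w2.png

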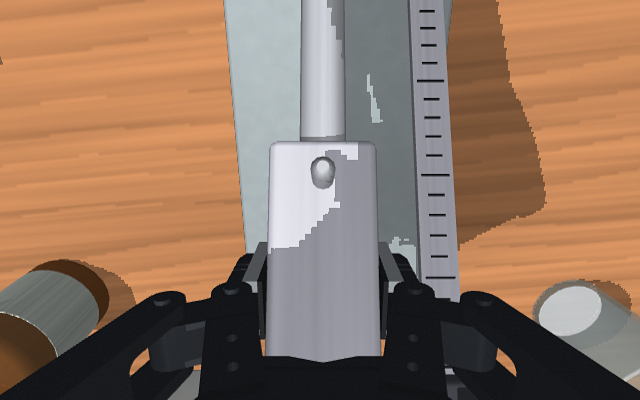

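The collar is gripped and has moved 117.1 mm of the 120.5 mm, because the arm lags under load. I'll add the rest, release, retreat and look.

```bash
python3 - <<'E'
from s import *
G=P(.004,-.0002,-.014); e=G+.022*a+R[:,0]*(.1205+.0034)
g0=pose()[0]
arm.movel(e,max_speed=.03); arm.pause(.3); print((pose()[0]-g0)@R)
arm.command_gripper(.062); arm.pause(.2)
arm.movel(e-.1*a,max_speed=.12)
o2=[-np.pi/2,np.radians(-30),yaw]
arm.reach(P(.06,0,.15),o2); arm.pause(.3); print(np.round(sensors.current_joint_pos(),2),sensors.current_t())
im,d,w=shot("wrist"); cv2.imwrite("pics/w3.png",im); np.save("w3.npy",w)
W=(w-c)@R
top=(abs(W[...,2])<.006)&(abs(W[...,1])<.03)&(W[...,0]>0)&(W[...,0]<.25)
q=W[top]; print("top x",np.percentile(q[:,0],[.5,99.5]),"y",np.percentile(q[:,1],[.5,99.5]),"z",np.median(q[:,2]))
for nm,m in dict(pin=(W[...,2]>.010)&(W[...,2]<.03)&(abs(W[...,1])<.03)&(W[...,0]>0)&(W[...,0]<.22), ptr=(W[...,2]>-.018)&(W[...,2]<-.006)&(W[...,1]>.0225)&(W[...,1]<.04)&(W[...,0]>.1)&(W[...,0]<.25)).items():
    n,lab,st,ce=cv2.connectedComponentsWithStats(m.astype(np.uint8))
    for i in range(1,n):
        k=W[lab==i]
        if len(k)>8: print(nm,len(k),ce[i].round(1),k.mean(0).round(4),np.percentile(k[:,0],[2,98]).round(4))
v=int(400*.5)
cv2.imwrite("pics/w3c.png",cv2.resize(im[120:320,200:440],None,fx=3,fy=3,interpolation=cv2.INTER_CUBIC)[:, :])
E
```

```text
[3.80696965e-03 2.55616613e-05 2.48988985e-05]
[ 0.57  0.08 -0.7   2.27  0.49  0.33  0.94] 12.8
top x [0.0719913  0.17042812] y [-0.01968031  0.01985791] z -0.001300181440848924
pin 84 [323.3 217.6] [ 0.086  -0.0001  0.015 ] [0.0831 0.0899]
pin 78 [323.4 293. ] [0.1556 0.     0.0146] [0.1527 0.1605]
ptr 98 [356.7 293.5] [ 0.1716  0.0321 -0.0117] [0.1696 0.1743]
```

View pics/w3c.png

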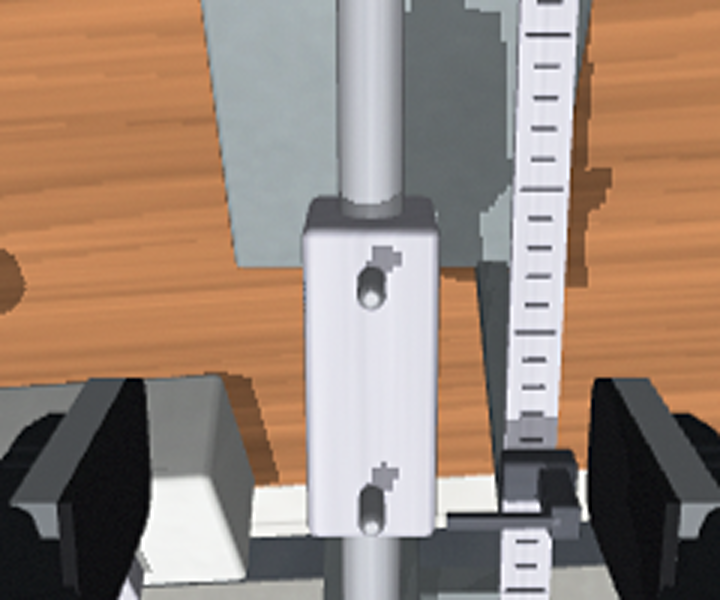

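The collar sits at the pointer: its end is at x≈0.171 and the pointer at 0.1716, so they agree to under 1 mm, and the pointer has not shifted. Now a close look at the right plate.

```bash
python3 - <<'E'
from h import *
arm.reach([.47,-.18,.30],[-np.pi/2,-.2,-.03])
arm.reach([.455,-.304,.17],[-np.pi/2,0,-.02]); arm.pause(.3)
im,d,w=shot("wrist"); cv2.imwrite("pics/w4.png",im); np.save("w4.npy",w)
hsv=cv2.cvtColor(im,cv2.COLOR_BGR2HSV)
reg=(abs(w[...,0]-.471)<.08)&(abs(w[...,1]+.304)<.055)
m=reg&(hsv[...,1]<60)&(hsv[...,2]>110)&(w[...,2]>.003)&(w[...,2]<.01)
r=cv2.minAreaRect((w[m][:,:2]*1000).astype(np.float32)); print(r,np.median(w[m][:,2]))
rib=reg&(w[...,2]>.033)&(w[...,2]<.040); r=cv2.minAreaRect((w[rib][:,:2]*1000).astype(np.float32)); print("rib",r,np.median(w[rib][:,2]))
h=reg&(hsv[...,1]>80)
n,lab,st,ce=cv2.connectedComponentsWithStats(h.astype(np.uint8))
for i in range(1,n):
    if 30<st[i,4]<3000:
        k=w[lab==i]; print("hole",st[i],ce[i].round(1),k.mean(0).round(4),k.min(0).round(4),k.max(0).round(4))
print(sensors.current_t(),np.round(sensors.current_joint_pos(),2))
E
```

```text
((470.2928161621094, -303.81719970703125), (64.060546875, 120.39236450195312), 89.20526123046875) 0.006031167832410686
rib ((469.6485595703125, -304.0332336425781), (11.581814765930176, 39.416297912597656), 89.3008041381836) 0.0357618567412927
hole [318 149  13  13 128] [323.9 154.9] [ 4.351e-01 -3.034e-01  2.000e-04] [ 0.4292 -0.3087 -0.0019] [ 0.4408 -0.298   0.0065]
hole [319 227  12   9  83] [324.3 230.3] [ 0.5064 -0.3043  0.    ] [ 0.5028 -0.3093 -0.0018] [ 0.5109 -0.2989  0.0014]
hole [395 253  17  78 127] [400.7 295.5] [ 0.463  -0.2739  0.1878] [ 0.45   -0.2744  0.1764] [ 0.4679 -0.2735  0.2064]
hole [151 258  70  53 117] [186.4 285.3] [ 0.4459 -0.3493  0.2075] [ 0.441  -0.3564  0.184 ] [ 0.4483 -0.344   0.2267]
hole [233 287  17  46  67] [242.2 308.6] [ 0.4649 -0.336   0.1927] [ 0.463  -0.3363  0.1797] [ 0.4661 -0.3356  0.2067]
hole [455 287  22  13  35] [465.5 292.3] [ 0.4441 -0.2617  0.2188] [ 0.4424 -0.265   0.2058] [ 0.4498 -0.2594  0.223 ]
hole [476 299  40  13  79] [494.6 306.1] [ 0.447  -0.2542  0.2218] [ 0.4437 -0.2617  0.2179] [ 0.4503 -0.249   0.2265]
hole [392 332  23  38  64] [405.5 352.3] [ 0.4425 -0.2858  0.2461] [ 0.4379 -0.2891  0.2072] [ 0.467  -0.2739  0.2557]
hole [243 356  30  14  54] [257.6 361. ] [ 0.4444 -0.3192  0.2462] [ 0.4379 -0.3215  0.2432] [ 0.4457 -0.3162  0.2559]
hole [274 356  93   9 140] [320.6 359.2] [ 0.4453 -0.305   0.2449] [ 0.4441 -0.3158  0.243 ] [ 0.4464 -0.2944  0.2467]
hole [368 356  23   8  50] [380.7 357.5] [ 0.4456 -0.2911  0.2444] [ 0.4445 -0.294   0.2424] [ 0.4467 -0.2891  0.2473]
14.6917 [ 0.9   0.5  -0.6   1.85  0.35  0.9   1.7 ]
```

View pics/w4.png

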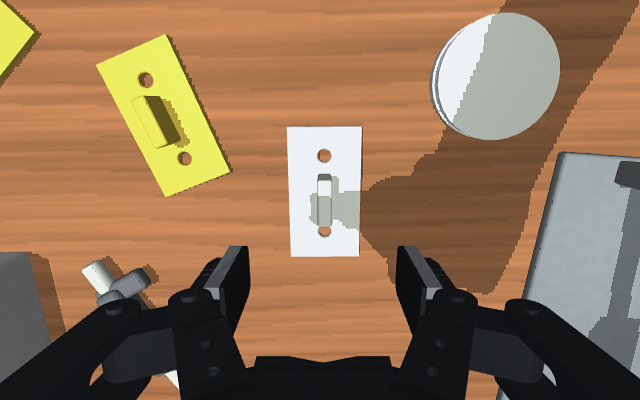

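The two-hole plate is at (324,190) in this view, with holes at (324,155) and (324,230). Its centre is (0.470,−0.304) with yaw about −0.013, and the rib top is at 36 mm, as it should be. I'll grasp the rib, lift, and look at how the plate sits in the hand.

```bash
python3 - <<'E'
from h import *
o=[-np.pi/2,0,-.013]
arm.command_gripper(.045,50)
arm.reach([.470,-.304,.07],o); arm.movel([.470,-.304,.0105],max_speed=.06); arm.pause(.2)
print(pose()[0])
arm.command_gripper(.004,50); print(sensors.current_gripper_width(),sensors.current_contact_force())
arm.movel([.470,-.304,.20],max_speed=.12); arm.pause(.3)
ps=pose(); print(ps[0],sensors.current_contact_force(),sensors.current_gripper_width(),sensors.current_t())
im,d,w=shot("wrist"); cv2.imwrite("pics/w5.png",im[100:400,120:520]); np.save("w5.npy",w)
T=(w-ps[0])@ps[1]; np.save("T5.npy",T)
hsv=cv2.cvtColor(im,cv2.COLOR_BGR2HSV)
m=(hsv[...,1]<60)&(hsv[...,2]>90)&(abs(T[...,1]-.004)<.008)&(abs(T[...,2])<.05)&(T[...,0]>-.09)&(T[...,0]<.08)
q=T[m]; print(m.sum(),q.min(0).round(4),q.max(0).round(4))
A=np.c_[q[:,0],q[:,2],np.ones(len(q))]; print("plane y=ax+bz+c",np.linalg.lstsq(A,q[:,1],rcond=None)[0])
h=(hsv[...,1]>80); h[:, :250]=0; h[:,400:]=0
n,lab,st,ce=cv2.connectedComponentsWithStats(h.astype(np.uint8))
for i in range(1,n):
    if 20<st[i,4]<3000: print(st[i],ce[i].round(1),T[lab==i].mean(0).round(4))
E
```

```text
[ 0.4701172  -0.30415434  0.01081854]
0.01084946525807319 [-1.76966079  0.27229907  4.36466148]
[ 0.46996    -0.30392195  0.19978917] [ 0.09859115  0.27003507 -0.61128695] 0.011216878928081002 19.25
20565 [-0.0601 -0.004  -0.0335] [0.0575 0.0112 0.031 ]
plane y=ax+bz+c [-0.00071625 -0.00022008  0.00474459]
[389 162  11 138 611] [396.7 250.3] [0.0791 0.1903 0.0741]
[309 165  27  25 512] [322.3 177.3] [ 0.0046  0.1944 -0.0013]
[250 231   6  67 165] [251.  272.5] [ 0.0999  0.1839 -0.0736]
```

View pics/w5.png

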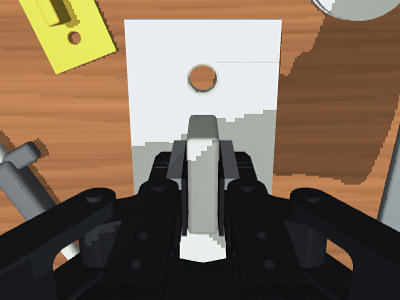

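```bash
cat > pl.py <<'E'
from h import *
yaw=-.0967; R=Ro.from_euler('xyz',[0,-np.pi/6,yaw]).as_matrix(); c=np.array([.51727,-.03995,.10945])
P=lambda x,y,z:c+R@np.array([x,y,z])
o=[-np.pi/2,-np.pi/6,yaw]
def ray(u,v,ty):  # pixel -> tool point on plane tool y=ty
    p=camera_params("wrist"); K=np.array(p["camera_matrix"]); T=np.array(p["T_tool_cam"])
    r=T[:3,:3]@np.array([(u-K[0,2])/K[0,0],(v-K[1,2])/K[1,1],1]); return T[:3,3]+r*(ty-T[1,3])/r[1]
E
python3 - <<'E'
from pl import *
h=ray(323,179,.00474); print("hole",h)
x=.1212-(h[0]+.035); y=.0012
print("x",x)
arm.reach([.45,-.15,.33],[-np.pi/2,-.35,-.06])
print(np.round(sensors.current_joint_pos(),2))
arm.reach(P(x,y,.085),o); print(np.round(sensors.current_joint_pos(),2))
print([None if (q:=planner.solve_ik(P(x,y,z),o)) is None else np.round(q,2) for z in(.06,.03,.009)])
try: arm.movel(P(x,y,.034),max_speed=.06)
except arm.Unreachable as ex: print(ex)
arm.pause(.3); ps=pose(); print(((ps[0]-c)@R).round(4),sensors.current_tool_rot(),sensors.current_contact_force(),sensors.current_t())
im,d,w=shot("wrist"); cv2.imwrite("pics/w6.png",cv2.resize(im[60:300,220:440],None,fx=2.5,fy=2.5,interpolation=cv2.INTER_CUBIC)); np.save("w6.npy",w)
E
```

```text
hole [-0.03524299  0.00474    -0.00102817]
x 0.12144298881292886
[ 1.07  0.04 -0.81  2.03 -0.06  0.74  1.81]
[ 0.3   0.24 -0.43  2.15  0.65  0.32  0.8 ]
[array([ 0.23,  0.28, -0.35,  2.16,  0.76,  0.27,  0.71]), array([ 0.15,  0.34, -0.25,  2.16,  0.89,  0.21,  0.58]), array([ 0.11,  0.38, -0.2 ,  2.16,  1.04,  0.17,  0.43])]
[0.1216 0.0011 0.0342] [-1.57075946 -0.52398875 -0.09696672] [-0.76060842 -0.56121284 -0.3730103 ] 22.4417
```

View pics/w6.png

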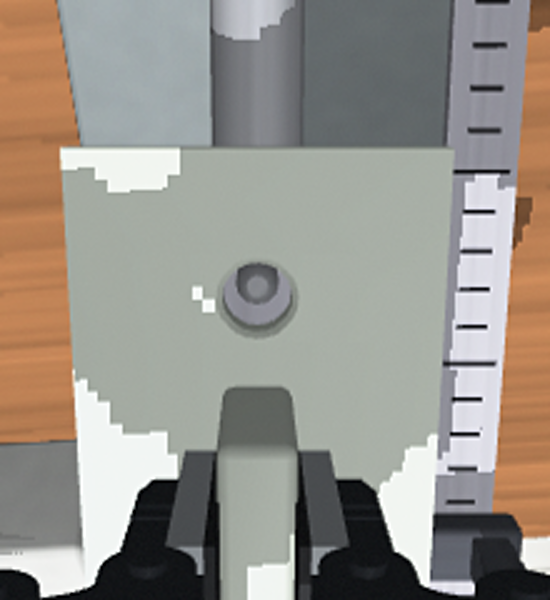

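Through the near hole I can see the pin tip at crop (257,288), against the hole centre at (258,298). I'll compare the two in depth and then descend in steps.

```bash
python3 - <<'E'
from pl import *
h=ray(220+258/2.5,60+298/2.5,.00474); t=ray(220+257/2.5,60+288/2.5,.0342-.0167); print("hole",h,"pin",t)
w=np.load("w6.npy"); ps=pose(); T=(w-ps[0])@ps[1]; print("pin by depth",T[174:177,321:325].reshape(-1,3).mean(0))
dx=t[0]-h[0]; dy=t[2]-h[2]; print("corr",dx,dy)
x0,y0=.12144,.0012
if abs(dx)>.003 or abs(dy)>.003: raise SystemExit
x,y=x0+dx,y0+dy
for z in (.026,.019,.0135,.0105):
    try: arm.movel(P(x,y,z),max_speed=.03)
    except arm.Unreachable as ex: print(z,ex); break
    arm.pause(.15); print(z,((pose()[0]-c)@R).round(4),np.round(np.array(sensors.current_contact_force())@R,1),np.round(sensors.current_joint_pos()[5],3))
    if np.linalg.norm(sensors.current_contact_force())>8: print("contact"); break
print(sensors.current_t())
im,d,w=shot("wrist"); cv2.imwrite("pics/w7.png",cv2.resize(im[60:300,220:440],None,fx=2.5,fy=2.5,interpolation=cv2.INTER_CUBIC)); np.save("w7.npy",w)
E
```

```text
hole [-0.03508945  0.00474    -0.00091705] pin [-0.03416718  0.0175     -0.0010701 ]
pin by depth [-0.03428703  0.01710718 -0.00126492]
corr 0.0009222654964785373 -0.00015305159616206478
0.026 [0.1223 0.0011 0.026 ] [-0.7 -0.3 -0.8] 0.202
0.019 [0.1224 0.001  0.0191] [-0.3  0.4 -1.4] 0.192
0.0135 [0.1224 0.001  0.0136] [-1.4  0.4 -1.8] 0.187
0.0105 [0.1224 0.0011 0.0106] [-1.2 -0.4  0.1] 0.185
24.475
```

```bash
python3 - <<'E'
from pl import *
x,y=.12236,.00105
for z in (.0098,.0091,.0084,.0077,.007):
    try: arm.movel(P(x,y,z),max_speed=.02)
    except arm.Unreachable as ex: print(z,ex); break
    arm.pause(.1); f=np.array(sensors.current_contact_force())@R; print(z,((pose()[0]-c)@R).round(4),f.round(1))
    if f[2]>5: break
arm.command_gripper(.03); arm.pause(.3)
z=((pose()[0]-c)@R)[2]
arm.movel(P(x,y,z+.10),max_speed=.1); print(np.round(sensors.current_contact_force(),1))
arm.reach(P(.06,0,.16),o); arm.pause(.3); print(sensors.current_t())
im,d,w=shot("wrist"); cv2.imwrite("pics/w8.png",cv2.resize(im[120:340,200:440],None,fx=2.7,fy=2.7,interpolation=cv2.INTER_CUBIC)); np.save("w8.npy",w)
W=(w-c)@R
hsv=cv2.cvtColor(im,cv2.COLOR_BGR2HSV)
pl=(abs(W[...,2]-.0047)<.005)&(abs(W[...,1])<.045)&(abs(W[...,0]-.12)<.075)
q=W[pl]; A=np.c_[q[:,0]-.121,q[:,1],np.ones(len(q))]; print("plane",np.linalg.lstsq(A,q[:,2],rcond=None)[0],"x",np.percentile(q[:,0],[.2,99.8]),"y",np.percentile(q[:,1],[.2,99.8]))
for nm,m in dict(pin=(W[...,2]>.009)&(W[...,2]<.025)&(abs(W[...,1])<.02)&(W[...,0]>.07)&(W[...,0]<.18)).items():
    n,lab,st,ce=cv2.connectedComponentsWithStats(m.astype(np.uint8))
    for i in range(1,n):
        k=W[lab==i]
        if len(k)>8: print(nm,len(k),ce[i].round(1),k.mean(0).round(4))
pt=(W[...,2]>-.03)&(W[...,2]<-.006)&(W[...,1]>.033)&(W[...,1]<.075)&(W[...,0]>.155)&(W[...,0]<.19)
print("ptr",pt.sum(),W[pt].mean(0).round(4) if pt.any() else "")
pw=np.load("w3.npy"); V=(pw-c)@R; pt=(V[...,2]>-.03)&(V[...,2]<-.006)&(V[...,1]>.033)&(V[...,1]<.075)&(V[...,0]>.155)&(V[...,0]<.19); print("ptr before",pt.sum(),V[pt].mean(0).round(4))
E
```

```text
0.0098 [0.1223 0.001  0.0098] [ 0.1  0.2 -1.1]
0.0091 [0.1224 0.001  0.0095] [-1.5 -0.2  6.4]
[-0.2  0.8 -0.5]
27.7167
plane [0.00134824 0.0019658  0.00479592] x [0.06209455 0.18239909] y [-0.03193758  0.03172519]
pin 80 [323.1 213.8] [ 0.0859 -0.0002  0.015 ]
pin 88 [323.1 233. ] [ 0.1025 -0.0002  0.017 ]
pin 58 [323.5 288.2] [0.156  0.0002 0.0157]
ptr 0 
ptr before 381 [ 0.1703  0.055  -0.0142]
```

View pics/w8.png

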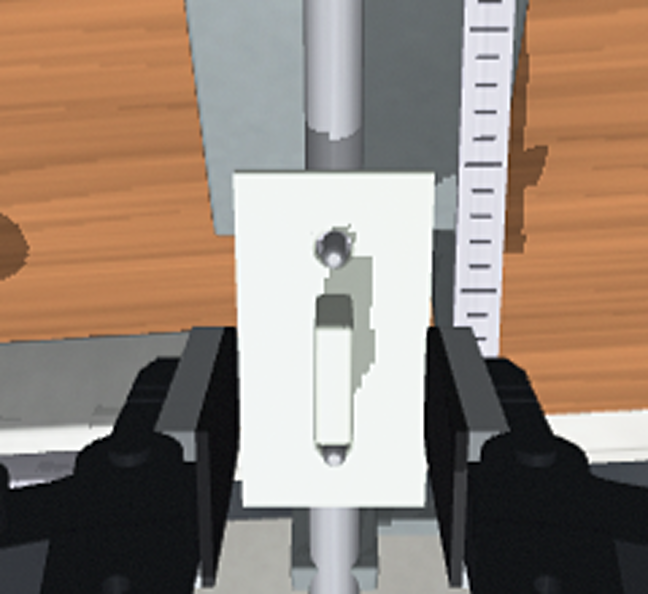

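The plate lies flat: its top is 6 mm above the collar's face, tilt is under 0.12°, and both pins stand through the holes. The collar's pins are where they were. A finger hides the pointer, so I'll back off to the first viewing pose and measure it there.

```bash
python3 - <<'E'
from pl import *
arm.command_gripper(.08)
arm.reach([.50,-.033,.29],o); arm.pause(.4)
im,d,w=shot("wrist"); W=(w-c)@R; V=(np.load("w1.npy")-c)@R
for n,X in(("now",W),("first",V)):
    m=(X[...,2]>-.025)&(X[...,2]<-.006)&(X[...,1]>.034)&(X[...,1]<.08)&(X[...,0]>.155)&(X[...,0]<.19)
    print(n,m.sum(),X[m].mean(0).round(4) if m.any() else '',np.percentile(X[m][:,0],[2,98]).round(4) if m.any() else '')
pl=(abs(W[...,2]-.0047)<.005)&(abs(W[...,1])<.045)&(abs(W[...,0]-.12)<.075); q=W[pl]
print("plate x",np.percentile(q[:,0],[.2,99.8]),"y",np.percentile(q[:,1],[.2,99.8]))
a,b=cv2.imread("pics/top0.png"),capture("top")[0]
df=(cv2.absdiff(a,b).max(2)>40).astype(np.uint8); n,_,st,ce=cv2.connectedComponentsWithStats(df)
print([(tuple(st[i]),) for i in range(1,n) if st[i,4]>25],sensors.current_t(),sensors.current_contact_force())
E
```

```text
now 321 [ 0.1707  0.0546 -0.0129] [0.1656 0.1773]
first 290 [ 0.1704  0.0552 -0.013 ] [0.1658 0.1766]
plate x [0.06219016 0.18186251] y [-0.03192883  0.03182311]
[((np.int32(317), np.int32(150), np.int32(22), np.int32(36), np.int32(589)),), ((np.int32(313), np.int32(185), np.int32(3), np.int32(14), np.int32(34)),), ((np.int32(100), np.int32(186), np.int32(256), np.int32(214), np.int32(24703)),), ((np.int32(385), np.int32(200), np.int32(20), np.int32(34), np.int32(672)),), ((np.int32(28), np.int32(289), np.int32(75), np.int32(33), np.int32(1042)),), ((np.int32(90), np.int32(323), np.int32(11), np.int32(35), np.int32(163)),), ((np.int32(317), np.int32(335), np.int32(20), np.int32(10), np.int32(113)),), ((np.int32(304), np.int32(341), np.int32(15), np.int32(9), np.int32(62)),), ((np.int32(301), np.int32(355), np.int32(8), np.int32(5), np.int32(27)),)] 29.0583 [ 0.36409882  0.49115494 -0.32554178]
```

The pointer has not shifted, and in the top view only the plate, the collar and the arm with its shadow have changed. I'm handing in.

```bash
python3 -c "
from plant import arm,sensors
arm.job_done(); print(sensors.current_t())"
```

```text
the job is handed in; nothing more can be done
the job is handed in; nothing more can be done
```

The job is done and handed in at about 29 s of the 64 s allowed. I slid the collar about 120.5 mm up the bar to the pointer and let go. Then I laid the two-hole plate, the right-hand one, over the collar's pins.

**Collar:** its upper end was within about 1 mm of the pointer along the bar when I released it. After loading, its pins measured within 0.5 mm of where they had been.

**Plate:** both pins stand through the holes. Its top is 6 mm above the collar's face with tilt under 0.12°, so it lies flat. It went over the pins without resistance, with 6 N at seating.

**Pointer:** it measured within 0.6 mm of its starting position, which is about the measurement noise.

**Other things on the bench:** comparing the first and last top views showed changes only at the stand, at the plate's old place, and around the arm and its shadow. The arm and shadow cover the area of the four-hole plate and the glove box, so this comparison did not check those two directly. The arm passed well clear of both.

**What went wrong on the way:** two planned tilts for gripping the collar were out of the arm's reach, and nothing moved on those failed calls. I gripped it at 6° from vertical instead. The arm stopped about 3 mm short on the first push, and I corrected that before letting go.

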